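# Call the learner and show where the glue goes

## Robot

A 7-joint arm with a two-finger parallel gripper is mounted at the origin on the work surface. World frame = base frame: x ahead of the robot, y to its left, z up, the work surface at z = 0. Lengths are in m, angles in rad, forces in N, time in s.
With the tool pointing down it reaches from about 0.375 to 0.925 m from the base axis. Payload 3.1 kg.
Tool frame: the origin (TCP) lies midway between the tips of the shut fingers; the grasp point (between the pads) lies arm.grip_depth behind it (arm.grip_depth is the distance from the TCP to the grasp point, in m); z points along the fingers, y is the line along which they close (so a half turn about z gives the same grasp; the last joint's range is limited). The gripper opens to 85 mm and grips with 20 to 120 N. Pads are 22 mm wide; open, the fingers measure 114 mm over their backs; the gripper's body (76 mm by 85 mm) begins 54 mm behind the grasp point. The pads swing forward as they close: fully open they stand 13 mm farther back than shut.
Start: joints at [1.087, 0.383, 0.044, 1.598, -0.018, 1.161, -0.05], TCP at [0.245, -0.602, 0.231] pointing down, gripper open.
Joint ranges: [-2.61, 2.61], [-0.41, 2.15], [-1.48, 1.57], [0, 2.5], [-1.57, 4.71], [0.05, 1.97], [-2.85, 2.85]. Speed limits (rad/s): [2.79, 2.79, 3.14, 3.14, 3.14, 3.14, 3.14].

## Interface

Orientations are given as a 3x3 rotation matrix whose columns are the frame's x, y, z axes.
In Python, from cell import telemetry, capture, camera_params, arm gives the robot as it stands.
- The arm moves only by the tool carry_out, never from a script. Its argument "deltas" is a list of rows, each a list of 5 numbers: the shift along the tool's x, y, z normalised to -1 to 1, where 1 is 2 cm, then the turn about the tool's z normalised to -1 to 1, where 1 is 0.12 rad, then the gripper's target within -1 to 1 (shut at 1, half-way at 0, fully open at -1). In form: [[x, y, z, spin, jaw], ...]. A call has 1 to 20 rows; each row shifts and turns the commanded pose from where the row before left it, along the tool's axes as they then stand; what a row does not reach is not made up. A row lasts 1/10 s, in which the tool goes at most 50 mm and 8.59 degrees, less where a joint would pass 70% of its speed; a pose out of reach is approached as far as the arm can. A call with a number of a shift or a turn outside -1 to 1 is refused whole. A call with a gripper value outside its range is refused whole. The fingers move at their own pace and stop on an object; "grip_force" is the grip in N (left out, the last holds). Time passes only in rows, so rows that do not move let the fingers close. It gives the time, the measured TCP pose, the force, the opening and the grip force at its end, in the units of the state.
- telemetry.get_state(): the state, without advancing time (a new reading comes with each control period).
- capture(name): name is "scene" or "top" or "wrist"; returns (picture, depth): 384x512x3 uint8, blue, green, red; 384x512 float32, m along the optical axis (not along the pixel's ray), 0 where there is no reading.
- camera_params(name): a dict with "fx", "fy", "cx", "cy" (pixels), "R" (3x3) and "t" (3): a world point X has camera coordinates R X + t. Camera axes: x right, y down, z forward; pixel columns grow to the right and rows downward; lengths in m; the calibration is good to about 2 mm. The wrist camera is an equidistant fisheye: a pixel r from the principal point sees the ray r / f radians off the axis. A picture is of the moment at which its call begins: read the wrist's pose just before it. camera_params takes no time and is no camera call; for the wrist camera it gives the pose at the moment of the call.
- arm.sign_off(): hands the job in; it is judged then, once.
The state is a dict: "clock": time; "qpos": joint angles; "qd": joint speeds; "tau": joint torques, N m; "tcp_pos": TCP position; "tcp_rot": TCP orientation; "ft_force": force on the tool from outside, world axes, zero at the start; "moment": the same for the moment, N m; "opening": finger opening in m; "gripper_force": force on a finger pad.
Only numpy, scipy, OpenCV 4.12 (cv2) and the standard library are available. Lean on these libraries where they do the work, as an engineer would, in place of code of your own. Each camera call takes 0.05 s, during which the arm holds its last target. There are 200 camera calls.

## Task

In the box-making class, press the blue call button right down and let it come up, then show the learner the next step: bring the fingertips to within a few centimetres straight above the nozzle of the yellow glue bottle with the red nozzle and dwell there for about two seconds, then do the same straight above the orange corner clip on the brown box, and finish still pointing at the clip. Point without touching the bottle or the box, do not bring the fingertips close above the nozzles of the other two bottles, even in passing, and leave everything but the button untouched where it stands.

Things in the scene. Friction and masses are not known exactly. Their poses are not given: they have to be found in the camera images.
- glue_yellow_red: The glue to point at: a yellow squeeze bottle with a red cone nozzle and a white label with a red stripe, 44 mm across, 150 mm tall to the nozzle tip, about 0.07 to 0.18 kg, standing loose on the green mat; it tips easily. One of three bottles of the same shape standing at the left of the mat, which change places. Origin: centre of its underside, z up.
- glue_yellow_red_tip (a point): Top of the red nozzle of the yellow bottle with the red nozzle (150 mm above its underside, 153 mm above the table).
- glue_yellow_blue: A wrong glue: a yellow squeeze bottle with a blue cone nozzle and a white label with a blue stripe, 44 mm across, 150 mm tall to the nozzle tip, about 0.07 to 0.18 kg, standing loose on the green mat; it tips easily. One of three bottles of the same shape standing at the left of the mat, which change places. Origin: centre of its underside, z up.
- glue_yellow_blue_tip (a point): Top of the nozzle of the yellow bottle with the blue nozzle.
- glue_white_red: A wrong glue: a white squeeze bottle with a red cone nozzle and a white label with a red stripe, 44 mm across, 150 mm tall to the nozzle tip, about 0.07 to 0.18 kg, standing loose on the green mat; it tips easily. One of three bottles of the same shape standing at the left of the mat, which change places. Origin: centre of its underside, z up.
- glue_white_red_tip (a point): Top of the nozzle of the white bottle with the red nozzle.
- tray: Half-made open box of dark brown board, 200 (its x) x 110 (its y) x 45 mm high, walls 4 mm, about 0.2 to 0.4 kg, standing loose on the mat in the middle at any yaw. A flat plastic clip (28 x 28 mm on top) caps each corner, its top 50 mm above the box's underside: one orange, three grey. Origin: centre of its underside, z up.
- orange_clip (a point): Centre of the flat top of the orange clip, on the +x +y corner of the box: at (89, 44, 50) mm in the box's frame, 53 mm above the table.
- call (a joint): Travel of the blue call button: 0 up, 0.006 m fully pressed; a spring pushes it back up. It goes straight down and takes about 5 N to reach the bottom.
- call_top (a point): Centre of the top of the blue call button, a round blue cap 40 mm across in a white housing that is fixed on the mat at the right of the box. z up; the button is pressed straight down.
- glue_pot: White round glue pot, open cup 72 mm across and 50 mm high, loose, beyond the box. Origin: centre of its underside. A bystander on the 3 mm green cutting mat.
- water_jar: Clear glass jar with a metal lid, 70 mm across and 100 mm high, loose, at the back left. Origin: centre of its underside. A bystander on the 3 mm green cutting mat.
- spoon: Steel spoon lying flat at the back, loose. Origin: on its underside. A bystander on the 3 mm green cutting mat.
- bone_folder: Cream bone folder, a flat bar 150 x 22 x 5 mm lying beyond the call button, loose. Origin: centre of its underside. A bystander on the 3 mm green cutting mat.
- steel_rule: Steel rule 200 x 25 x 4 mm lying near the robot at the left, loose. Origin: centre of its underside. A bystander on the 3 mm green cutting mat.
Things that resemble listed ones, but are neither listed nor needed, are in the scene too. What is shaped like the glue_white_red but purple is not meant. What is shaped like the glue_yellow_red but pink is not meant.

How it is judged:
On the way, in this order (a step that is already met when the one before it is completed fails the run):
1. the call button is pressed down (at least 4.5 of its 6 mm) (value of joint call above 0.0045 m), for 0.05 s.
2. the button is let up again (value of joint call below 0.002 m), for 0.1 s.
3. the fingertips dwell for 1.5 s straight above the nozzle of the yellow bottle with the red nozzle, within 20 mm sideways, clear of it and at most about 55 mm up (horizontal distance between the grasp point and glue_yellow_red_tip below 0.02 m and z of the grasp point in the frame of glue_yellow_red_tip between 0.021 and 0.075 m), for 1.5 s.
4. the fingertips dwell for 1.5 s straight above the orange clip, within 20 mm sideways, clear of it and at most about 55 mm up (horizontal distance between the grasp point and orange_clip below 0.02 m and z of the grasp point in the frame of orange_clip between 0.021 and 0.075 m), for 1.5 s.
At the end, for the whole second after the job is handed in: The grasp point between the fingers stays within 20 mm sideways of the centre of the orange clip and 21 to 75 mm above its top (fingertips about 2 to 55 mm above it); the call button is up; the three bottles and the box stand upright (within 0.1 rad), at rest, within 10 mm of where they began (all of step 4 and distance of each of glue_yellow_red, glue_yellow_blue, glue_white_red, tray from where it was at the start of the episode below 0.01 m and angle between each of glue_yellow_red, glue_yellow_blue, glue_white_red, tray's own z axis and vertical below 0.1 rad and linear speed of each of glue_yellow_red, glue_yellow_blue, glue_white_red, tray below 0.02 m/s and value of joint call below 0.002 m); the robot touches nothing.
It fails at once if the robot touches a bottle (contact force between any of the fingers, the arm and glue_yellow_red above 0.3 N or contact force between any of the fingers, the arm and glue_yellow_blue above 0.3 N or contact force between any of the fingers, the arm and glue_white_red above 0.3 N).
It fails at once if the robot touches the brown box (contact force between any of the fingers, the arm and tray above 0.3 N).
It fails at once if the fingertips come close above the nozzle of another bottle (grasp point within 15 mm sideways and less than 60 mm above it) ((horizontal distance between the grasp point and glue_yellow_blue_tip below 0.015 m and z of the grasp point in the frame of glue_yellow_blue_tip below 0.06 m) or (horizontal distance between the grasp point and glue_white_red_tip below 0.015 m and z of the grasp point in the frame of glue_white_red_tip below 0.06 m)).
It fails at once if a bottle or the box is moved more than 10 mm or lifted (distance of any of glue_yellow_red, glue_yellow_blue, glue_white_red, tray from where it was at the start of the episode above 0.01 m).
It fails at once if a bystander is touched or moved more than 10 mm (contact force between any of the fingers, the arm and glue_pot above 0.3 N or distance of any of glue_pot, water_jar, spoon, bone_folder, steel_rule from where it was at the start of the episode above 0.01 m or contact force between any of the fingers, the arm and water_jar above 0.3 N or contact force between any of the fingers, the arm and spoon above 0.3 N or contact force between any of the fingers, the arm and bone_folder above 0.3 N or contact force between any of the fingers, the arm and steel_rule above 0.3 N).
It also fails if it takes over 56 s, if anything falls off the work surface, if the arm or the gripper's body presses on something with over 40 N, if the wrist force passes 120 N, or if a joint passes its speed limit or range.

## Working session

There is one attempt and no reset: what is moved stays moved. The work goes in short steps, Python scripts to look and compute and a tool call to move; the robot and the scene stay as the last step left them, time stands still between calls to the robot, and variables do not carry over. Pictures are saved under pics/ and viewed, at most 10 in all, crops included, and the job is handed in when it is done.

Besides the shell and the picture viewer there is one more tool, called by a JSON object that holds its "op" and its "data", one argument or row to a line. carry_out: Moves the arm, as the interface text tells. Scaled input: -1 to 1 covers 2 cm each way for a shift and 0.12 rad each way for a turn. Its arguments: {"type":"object","properties":{"deltas":{"type":"array"},"grip_force":{"type":"number"}},"required":["deltas"]}

```bash
mkdir -p pics
cat > h.py <<'E'
import numpy as np, cv2
from cell import telemetry, capture, camera_params, arm
def world(name,d,p):
    v,u=np.indices(d.shape); X=np.stack([(u-p['cx'])/p['fx']*d,(v-p['cy'])/p['fy']*d,d],-1)
    return (X-np.array(p['t']))@np.array(p['R'])
E
python3 - <<'E'
from h import *
s=telemetry.get_state(); print(s['clock'],s['tcp_pos'],s['tcp_rot'],s['opening'],arm.grip_depth)
for n in ['scene','top']:
    im,d=capture(n); cv2.imwrite(f'pics/{n}0.png',im); np.savez(f'{n}0.npz',im=im,d=d,W=world(n,d,camera_params(n)))
E
```

```text
0.0 [ 0.24424129 -0.60133204  0.22986541] [[ 9.26457165e-01  3.76398459e-01 -1.14975041e-03]
 [ 3.76400182e-01 -9.26454034e-01  2.41373877e-03]
 [-1.56663358e-04 -2.66899184e-03 -9.99996426e-01]] 0.08551527939893915 0.0187
```

View pics/top0.png

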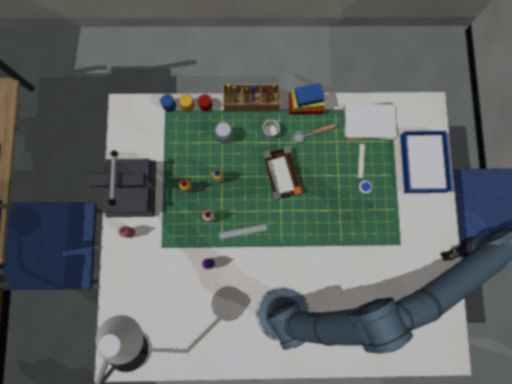

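View pics/scene0.png

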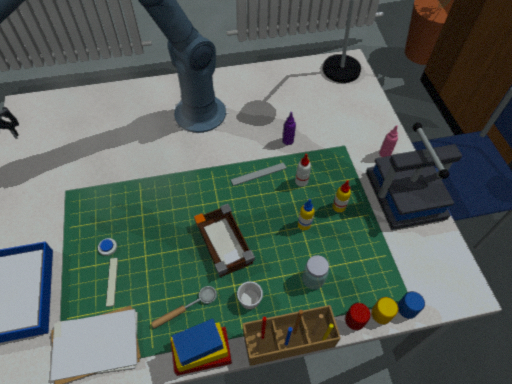

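Candidates: yellow/red at top (185,185) and scene (343,195); yellow/blue at top (217,175) and scene (306,215); white/red at top (209,215) and scene (303,170); pink at top (126,232); purple at top (208,263). I choose the one at scene (343,195). The orange clip is at top (297,190), scene (200,218), and the button at top (366,187), scene (107,246).

Run:
```python
from h import *
for n,R in {'scene':dict(yr=(330,175,356,218),yb=(294,198,318,234),wr=(292,150,316,190),clip=(190,208,210,226),btn=(96,236,118,256)),
 'top':dict(yr=(172,172,198,198),yb=(206,163,228,187),wr=(198,204,220,226),clip=(288,182,306,198),btn=(356,178,376,198))}.items():
    z=np.load(n+'0.npz'); W=z['W']; hsv=cv2.cvtColor(z['im'],cv2.COLOR_BGR2HSV)
    for k,(a,b,c,e) in R.items():
        w=W[b:e,a:c].reshape(-1,3); h=hsv[b:e,a:c].reshape(-1,3).astype(int); H=h[:,0]
        ok=(h[:,1]>110)&(h[:,2]>60)
        if k=='clip': m=ok&(H>3)&(H<20)&(w[:,2]>.04)
        elif k=='btn': m=ok&(H>95)&(H<130)
        else: m=(w[:,2]>.06)
        w=w[m]
        print(n,k,len(w),w.mean(0).round(3),'mid',((w.min(0)+w.max(0))/2).round(3),'zmax',w[:,2].max().round(3),'top',w[w[:,2]>w[:,2].max()-.025].mean(0).round(3))
    # tray fit: dark-brown pts at rim height
    a,b,c,e=(195,205,258,278) if n=='scene' else (258,140,306,204)
    w=W[b:e,a:c].reshape(-1,3); w=w[(w[:,2]>.04)&(w[:,2]<.06)]
    r=cv2.minAreaRect(w[:,:2].astype(np.float32)*1000); print('tray',r,cv2.boxPoints(r).round())
im=cv2.imread('pics/scene0.png')[140:245,270:370]; cv2.imwrite('pics/crop.png',cv2.resize(im,None,fx=5,fy=5,interpolation=cv2.INTER_CUBIC))
```

```text
scene yr 251 [0.548 0.374 0.132] mid [0.848 0.181 0.637] zmax 1.212 top [ 1.19  -0.052  1.212]
scene yb 249 [0.582 0.25  0.119] mid [0.869 0.114 0.636] zmax 1.212 top [ 1.19  -0.052  1.212]
scene wr 227 [0.42  0.287 0.119] mid [0.787 0.132 0.636] zmax 1.212 top [ 1.19  -0.052  1.212]
scene clip 79 [ 0.501 -0.068  0.052] mid [ 0.502 -0.067  0.049] zmax 0.057 top [ 0.501 -0.068  0.052]
scene btn 122 [ 0.519 -0.362  0.024] mid [ 0.516 -0.362  0.023] zmax 0.032 top [ 0.519 -0.362  0.024]
tray ((577.9376831054688, -6.235725402832031), (210.16160583496094, 116.49945831298828), 12.593805313110352) [[463.  28.]
 [488. -86.]
 [693. -40.]
 [668.  74.]]
top yr 114 [0.509 0.383 0.133] mid [0.378 0.27  0.894] zmax 1.726 top [0.215 0.131 1.726]
top yb 108 [0.552 0.256 0.119] mid [0.397 0.205 0.893] zmax 1.726 top [0.215 0.131 1.726]
top wr 105 [0.39  0.292 0.123] mid [0.314 0.224 0.895] zmax 1.726 top [0.215 0.131 1.726]
top clip 53 [ 0.498 -0.067  0.051] mid [ 0.501 -0.066  0.05 ] zmax 0.059 top [ 0.498 -0.067  0.051]
top btn 49 [ 0.515 -0.36   0.025] mid [ 0.515 -0.361  0.025] zmax 0.032 top [ 0.515 -0.36   0.025]
tray ((575.656982421875, -6.048057556152344), (207.30511474609375, 116.7214126586914), 12.436488151550293) [[462.  29.]
 [487. -85.]
 [689. -41.]
 [664.  73.]]
```

View pics/crop.png

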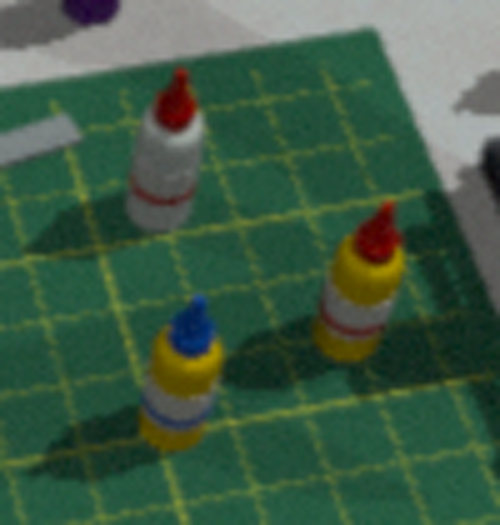

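The crop confirms the choice: yellow body, red nozzle, red stripe, at right (scene 343,195). Yellow/blue is lower left and white/red upper left.

Run:
```python
from h import *
for n,R in {'scene':dict(yr=(330,175,356,218),yb=(294,198,318,234),wr=(292,150,316,190)),
 'top':dict(yr=(172,172,198,198),yb=(206,163,228,187),wr=(198,204,220,226))}.items():
    W=np.load(n+'0.npz')['W']
    for k,(a,b,c,e) in R.items():
        w=W[b:e,a:c].reshape(-1,3); w=w[(w[:,2]>.03)&(w[:,2]<.2)]
        t=w[w[:,2]>.115]; print(n,k,len(w),len(t),w.mean(0).round(3),'zmax',w[:,2].max().round(3),'noz',t.mean(0).round(3))
s=telemetry.get_state()
print(s['tcp_rot'].T@(np.array([.516,-.361,.06])-s['tcp_pos'])/.02)
```

```text
scene yr 309 70 [0.531 0.385 0.089] zmax 0.154 noz [0.525 0.39  0.129]
scene yb 311 69 [0.573 0.255 0.089] zmax 0.155 noz [0.566 0.258 0.129]
scene wr 288 61 [0.407 0.292 0.088] zmax 0.154 noz [0.4   0.295 0.129]
top yr 126 39 [0.513 0.387 0.098] zmax 0.158 noz [0.518 0.391 0.128]
top yb 120 38 [0.554 0.257 0.098] zmax 0.156 noz [0.559 0.259 0.127]
top wr 114 39 [0.39  0.293 0.103] zmax 0.157 noz [0.394 0.297 0.128]
[17.11493257 -6.0028343   8.51139546]
```

{"op": "carry_out", "data": {
  "deltas": [
    [0, 0, 0, 0, 1],
    [0, 0, 0, 0, 1],
    [0, 0, 0, 0, 1]
  ]
}}

```text
clock: 0.4
tcp_pos: [0.2446, -0.6021, 0.2311]
tcp_rot: [[0.926, 0.376, -0.0], [0.376, -0.926, 0.0], [0.0, -0.0, -1.0]]
ft_force: [0.8, 0.2, 0.8]
opening: 0.0435
gripper_force: 0.0
```

{"op": "carry_out", "data": {
  "deltas": [
    [1, -0.35, 0.35, 0, 1],
    [1, -0.35, 0.35, 0, 1],
    [1, -0.35, 0.35, 0, 1],
    [1, -0.35, 0.35, 0, 1],
    [1, -0.35, 0.35, 0, 1],
    [1, -0.35, 0.35, 0, 1],
    [1, -0.35, 0.35, 0, 1],
    [1, -0.35, 0.35, 0, 1],
    [1, -0.35, 0.35, 0, 1],
    [1, -0.35, 0.35, 0, 1],
    [1, -0.35, 0.35, 0, 1],
    [1, -0.35, 0.35, 0, 1],
    [1, -0.35, 0.35, 0, 1],
    [1, -0.35, 0.35, 0, 1],
    [1, -0.35, 0.35, 0, 1],
    [1, -0.35, 0.35, 0, 1],
    [1, -0.35, 0.35, 0, 1],
    [0, 0, 0, 0, 1],
    [0, 0, 0, 0, 1]
  ]
}}

```text
clock: 2.3
tcp_pos: [0.5147, -0.364, 0.1122]
tcp_rot: [[0.926, 0.377, -0.001], [0.377, -0.926, -0.0], [-0.001, -0.0, -1.0]]
ft_force: [-0.3, -0.4, 0.6]
opening: 0.0004
gripper_force: 0.0
```

Run:
```python
from h import *
s=telemetry.get_state(); print(s['tcp_pos'],s['opening'])
p=camera_params('wrist'); im,d=capture('wrist')
def proj(X):
    c=np.array(p['R'])@np.array(X)+np.array(p['t']); th=np.arctan2(np.hypot(*c[:2]),c[2]); q=c[:2]/np.hypot(*c[:2])*th
    return int(p['cx']+p['fx']*q[0]),int(p['cy']+p['fy']*q[1])
for X,col in [((.516,-.361,.03),(0,255,0)),(s['tcp_pos'],(0,0,255))]:
    print(proj(X)); cv2.drawMarker(im,proj(X),col,0,14,1)
cv2.imwrite('pics/w1.png',im)
print(s['tcp_rot'].T@(np.array([.516,-.361,.03])-s['tcp_pos'])/.02)
```

```text
[ 0.5146662  -0.36398704  0.11223322] 0.0003601435569747898
(253, 188)
(257, 237)
[ 0.12111473 -0.11257528  4.11158941]
```

View pics/w1.png

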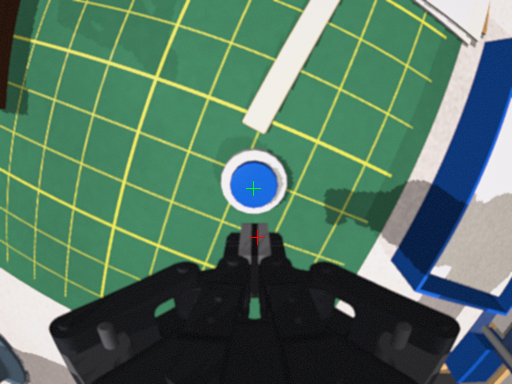

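The blue cap sits at (253,184) and the prediction at (253,188), a few mm off. The fingers are shut at (257,237). Next: press.

{"op": "carry_out", "data": {
  "deltas": [
    [0.25, -0.1, 1, 0, 1],
    [0, 0, 1, 0, 1],
    [0, 0, 1, 0, 1],
    [0, 0, 0.7, 0, 1],
    [0, 0, 0.2, 0, 1],
    [0, 0, 0.1, 0, 1],
    [0, 0, 0.1, 0, 1],
    [0, 0, 0, 0, 1]
  ]
}}

```text
clock: 3.15
tcp_pos: [0.5193, -0.3608, 0.0311]
tcp_rot: [[0.927, 0.376, 0.001], [0.376, -0.927, -0.001], [0.001, 0.001, -1.0]]
ft_force: [-0.4, 0.0, 0.2]
opening: -0.0002
gripper_force: 0.0
```

{"op": "carry_out", "data": {
  "deltas": [
    [0, 0, 0.1, 0, 1],
    [0, 0, 0.1, 0, 1],
    [0, 0, 0.1, 0, 1],
    [0, 0, 0, 0, 1]
  ]
}}

```text
clock: 3.55
tcp_pos: [0.519, -0.3604, 0.0244]
tcp_rot: [[0.926, 0.376, 0.0], [0.376, -0.926, -0.0], [0.0, 0.0, -1.0]]
ft_force: [-0.4, -0.4, 1.6]
opening: -0.0002
gripper_force: 0.9
```

{"op": "carry_out", "data": {
  "deltas": [
    [0, 0, 0.1, 0, 1],
    [0, 0, 0.1, 0, 1],
    [0, 0, 0, 0, 1]
  ]
}}

```text
clock: 3.85
tcp_pos: [0.5191, -0.3604, 0.0205]
tcp_rot: [[0.926, 0.376, 0.001], [0.376, -0.926, -0.0], [0.0, 0.0, -1.0]]
ft_force: [-1.4, 0.3, 4.9]
opening: 0.0001
gripper_force: 2.0
```

{"op": "carry_out", "data": {
  "deltas": [
    [0, 0, 0.1, 0, 1],
    [0, 0, 0.05, 0, 1],
    [0, 0, 0, 0, 1]
  ]
}}

```text
clock: 4.15
tcp_pos: [0.5191, -0.3604, 0.0191]
tcp_rot: [[0.927, 0.376, 0.0], [0.376, -0.927, -0.0], [0.0, 0.0, -1.0]]
ft_force: [-3.4, 1.9, 12.6]
opening: 0.0001
gripper_force: 5.9
```

Bottomed at 12.6 N. Releasing and rising.

{"op": "carry_out", "data": {
  "deltas": [
    [0, 0, -0.5, 0, 1],
    [0, 0, -1, 0, 1],
    [0, 0, -1, 0, 1],
    [0, 0, -1, 0, 1],
    [0, 0, -1, 0, 1],
    [0, 0, -1, 0, 1],
    [0, 0, -1, 0, 1],
    [0, 0, -1, 0, 1],
    [0, 0, -1, 0, 1],
    [0, 0, -1, 0, 1],
    [0, 0, -1, 0, 1],
    [0, 0, -1, 0, 1],
    [0, 0, 0, 0, 1]
  ]
}}

```text
clock: 5.45
tcp_pos: [0.5203, -0.3614, 0.2503]
tcp_rot: [[0.927, 0.376, 0.005], [0.376, -0.927, -0.003], [0.003, 0.005, -1.0]]
ft_force: [0.4, -0.3, -0.2]
opening: 0.0001
gripper_force: 0.0
```

{"op": "carry_out", "data": {
  "deltas": [
    [0.4, -1, 0, 0, 1],
    [0.4, -1, 0, 0, 1],
    [0.4, -1, 0, 0, 1],
    [0.4, -1, 0, 0, 1],
    [0.4, -1, 0, 0, 1],
    [0.4, -1, 0, 0, 1],
    [0.4, -1, 0, 0, 1],
    [0.4, -1, 0, 0, 1],
    [0.4, -1, 0, 0, 1],
    [0.4, -1, 0, 0, 1],
    [0.4, -1, 0, 0, 1],
    [0.4, -1, 0, 0, 1],
    [0.4, -1, 0, 0, 1],
    [0.4, -1, 0, 0, 1],
    [0.4, -1, 0, 0, 1],
    [0.4, -1, 0, 0, 1],
    [0.4, -1, 0, 0, 1],
    [0.4, -1, 0, 0, 1]
  ]
}}

```text
clock: 7.25
tcp_pos: [0.5155, 0.0281, 0.2454]
tcp_rot: [[0.926, 0.376, -0.003], [0.376, -0.927, -0.0], [-0.002, -0.001, -1.0]]
ft_force: [0.1, 0.2, -0.0]
opening: 0.0
gripper_force: 0.0
```

{"op": "carry_out", "data": {
  "deltas": [
    [0.41, -0.98, 0, 0, 1],
    [0.41, -0.98, 0, 0, 1],
    [0.41, -0.98, 0, 0, 1],
    [0.41, -0.98, 0, 0, 1],
    [0.41, -0.98, 0, 0, 1],
    [0.41, -0.98, 0, 0, 1],
    [0.41, -0.98, 0, 0, 1],
    [0.41, -0.98, 0, 0, 1],
    [0.41, -0.98, 0, 0, 1],
    [0.41, -0.98, 0, 0, 1],
    [0.41, -0.98, 0, 0, 1],
    [0.41, -0.98, 0, 0, 1],
    [0.41, -0.98, 0, 0, 1],
    [0.41, -0.98, 0, 0, 1],
    [0.41, -0.98, 0, 0, 1],
    [0.41, -0.98, 0, 0, 1],
    [0.41, -0.98, 0, 0, 1],
    [0, 0, 0, 0, 1],
    [0, 0, 0, 0, 1]
  ]
}}

```text
clock: 9.15
tcp_pos: [0.5196, 0.3881, 0.2456]
tcp_rot: [[0.926, 0.378, -0.002], [0.377, -0.926, -0.002], [-0.003, 0.001, -1.0]]
ft_force: [-0.5, -0.5, 0.6]
opening: 0.0001
gripper_force: 0.0
```

```bash
cat >> h.py <<'E'
def look(X,f):
    s=telemetry.get_state(); p=camera_params('wrist'); im,d=capture('wrist')
    def proj(X):
        c=np.array(p['R'])@np.array(X)+np.array(p['t']); r=np.hypot(*c[:2]); q=c[:2]/r*np.arctan2(r,c[2])
        return int(p['cx']+p['fx']*q[0]),int(p['cy']+p['fy']*q[1])
    for Y,col in [(X,(0,255,0)),(s['tcp_pos'],(255,0,255))]:
        print(proj(Y)); cv2.drawMarker(im,proj(Y),col,0,14,1)
    cv2.imwrite(f,im); print(s['tcp_pos'], s['tcp_rot'].T@(np.array(X)-s['tcp_pos'])/.02)
    # 1 cm in world x,y at target, in pixels, for judging offsets
    print(proj(np.array(X)+[.02,0,0]),proj(np.array(X)+[0,.02,0]))
E
python3 -c "
from h import *
look([.52,.392,.153],'pics/w2.png')"
```

```text
(251, 185)
(257, 237)
[0.51955071 0.38813429 0.24556614] [ 0.10646146 -0.17477864  4.62787296]
(261, 163) (229, 176)
```

View pics/w2.png

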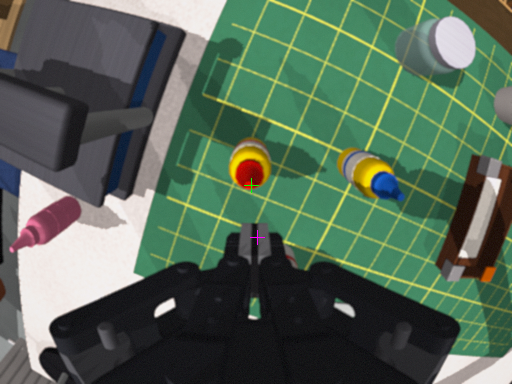

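The nozzle tip is at about (250,182), within 3 mm of the predicted (251,185). Yellow/blue is at (385,185) and pink at (50,225). Now descend to about 32 mm above the tip and dwell.

{"op": "carry_out", "data": {
  "deltas": [
    [0.15, -0.2, 0.5, 0, 1],
    [0, 0, 0.8, 0, 1],
    [0, 0, 0.8, 0, 1],
    [0, 0, 0.5, 0, 1],
    [0, 0, 0.4, 0, 1],
    [0, 0, 0, 0, 1],
    [0, 0, 0, 0, 1],
    [0, 0, 0, 0, 1],
    [0, 0, 0, 0, 1],
    [0, 0, 0, 0, 1]
  ]
}}

```text
clock: 10.2
tcp_pos: [0.522, 0.3938, 0.188]
tcp_rot: [[0.926, 0.376, 0.001], [0.376, -0.926, 0.001], [0.001, -0.0, -1.0]]
ft_force: [-0.2, -0.4, -1.0]
opening: 0.0002
gripper_force: 0.0
```

{"op": "carry_out", "data": {
  "deltas": [
    [0, 0, 0, 0, 1],
    [0, 0, 0, 0, 1],
    [0, 0, 0, 0, 1],
    [0, 0, 0, 0, 1],
    [0, 0, 0, 0, 1],
    [0, 0, 0, 0, 1],
    [0, 0, 0, 0, 1],
    [0, 0, 0, 0, 1],
    [0, 0, 0, 0, 1],
    [0, 0, 0, 0, 1],
    [0, 0, 0, 0, 1],
    [0, 0, 0, 0, 1],
    [0, 0, 0, 0, 1],
    [0, 0, 0, 0, 1],
    [0, 0, 0, 0, 1],
    [0, 0, 0, 0, 1],
    [0, 0, 0, 0, 1],
    [0, 0, 0, 0, 1]
  ]
}}

```text
clock: 12.0
tcp_pos: [0.5217, 0.3934, 0.1873]
tcp_rot: [[0.926, 0.376, 0.0], [0.376, -0.926, 0.0], [0.0, -0.0, -1.0]]
ft_force: [0.9, 0.1, 0.2]
opening: 0.0001
gripper_force: 0.0
```

```bash
python3 -c "
from h import *
look([.52,.392,.153],'pics/w3.png')"
```

```text
(257, 216)
(257, 237)
[0.52168303 0.39341971 0.18731019] [-0.10472362  0.03412229  1.7155062 ]
(270, 189) (228, 205)
```

View pics/w3.png

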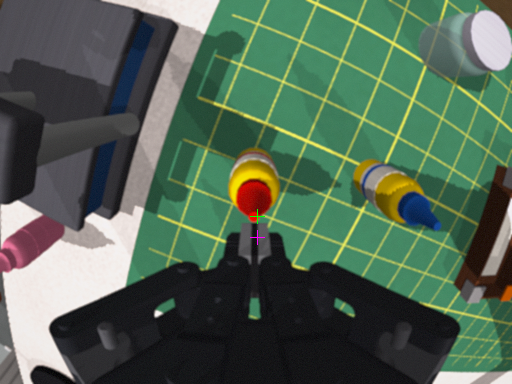

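The tip at (257,214) is directly below the fingertips, and the dwell lasted over 2 s. Next: up and across to the clip.

{"op": "carry_out", "data": {
  "deltas": [
    [0, 0, -1, 0, 1],
    [0, 0, -1, 0, 1],
    [0, 0, -1, 0, 1],
    [-0.46, 1, 0, 0, 1],
    [-0.46, 1, 0, 0, 1],
    [-0.46, 1, 0, 0, 1],
    [-0.46, 1, 0, 0, 1],
    [-0.46, 1, 0, 0, 1],
    [-0.46, 1, 0, 0, 1],
    [-0.46, 1, 0, 0, 1],
    [-0.46, 1, 0, 0, 1],
    [-0.46, 1, 0, 0, 1],
    [-0.46, 1, 0, 0, 1],
    [-0.46, 1, 0, 0, 1],
    [-0.46, 1, 0, 0, 1],
    [-0.46, 1, 0, 0, 1],
    [-0.46, 1, 0, 0, 1],
    [-0.46, 1, 0, 0, 1],
    [-0.46, 1, 0, 0, 1],
    [-0.46, 1, 0, 0, 1]
  ]
}}

```text
clock: 14.05
tcp_pos: [0.5046, 0.0189, 0.2475]
tcp_rot: [[0.926, 0.377, 0.001], [0.377, -0.926, -0.0], [0.0, 0.0, -1.0]]
ft_force: [-0.4, -1.0, -0.3]
opening: 0.0005
gripper_force: 0.0
```

{"op": "carry_out", "data": {
  "deltas": [
    [-0.46, 1, 0, 0, 1],
    [-0.46, 1, 0, 0, 1],
    [-0.46, 1, 0, 0, 1],
    [-0.46, 0.9, 0, 0, 1],
    [0, 0, 1, 0, 1],
    [0, 0, 1, 0, 1],
    [0, 0, 1, 0, 1],
    [0, 0, 1, 0, 1],
    [0, 0, 0, 0, 1],
    [0, 0, 0, 0, 1]
  ]
}}

```text
clock: 15.05
tcp_pos: [0.4999, -0.0664, 0.1674]
tcp_rot: [[0.926, 0.377, -0.0], [0.377, -0.926, 0.0], [-0.0, -0.0, -1.0]]
ft_force: [0.8, -0.5, 0.8]
opening: 0.0001
gripper_force: 0.0
```

```bash
python3 -c "
from h import *
look([.5,-.067,.053],'pics/w4.png')"
```

```text
(256, 180)
(257, 237)
[ 0.49994097 -0.06640443  0.16744956] [-0.00674233  0.03058246  5.72247045]
(265, 160) (235, 172)
```

View pics/w4.png

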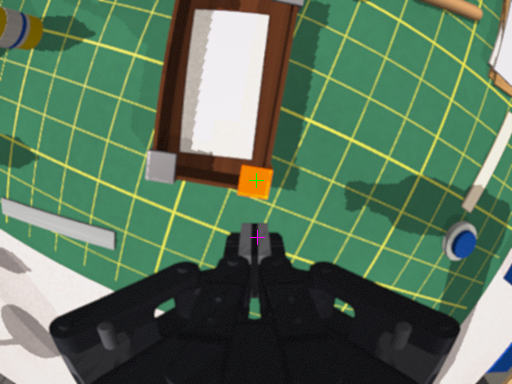

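The orange clip is centred at (256,182), matching the prediction at (256,180). Descend and dwell.

{"op": "carry_out", "data": {
  "deltas": [
    [0, 0, 1, 0, 1],
    [0, 0, 1, 0, 1],
    [0, 0, 1, 0, 1],
    [0, 0, 0.5, 0, 1],
    [0, 0, 0.4, 0, 1],
    [0, 0, 0, 0, 1],
    [0, 0, 0, 0, 1],
    [0, 0, 0, 0, 1],
    [0, 0, 0, 0, 1],
    [0, 0, 0, 0, 1],
    [0, 0, 0, 0, 1],
    [0, 0, 0, 0, 1],
    [0, 0, 0, 0, 1],
    [0, 0, 0, 0, 1],
    [0, 0, 0, 0, 1],
    [0, 0, 0, 0, 1],
    [0, 0, 0, 0, 1],
    [0, 0, 0, 0, 1],
    [0, 0, 0, 0, 1],
    [0, 0, 0, 0, 1]
  ]
}}

```text
clock: 17.1
tcp_pos: [0.5, -0.0665, 0.0893]
tcp_rot: [[0.926, 0.376, -0.0], [0.376, -0.926, 0.0], [-0.0, -0.0, -1.0]]
ft_force: [-0.2, 0.7, -0.4]
opening: -0.0002
gripper_force: 0.0
```

{"op": "carry_out", "data": {
  "deltas": [
    [0, 0, 0, 0, 1],
    [0, 0, 0, 0, 1],
    [0, 0, 0, 0, 1],
    [0, 0, 0, 0, 1],
    [0, 0, 0, 0, 1],
    [0, 0, 0, 0, 1],
    [0, 0, 0, 0, 1],
    [0, 0, 0, 0, 1],
    [0, 0, 0, 0, 1],
    [0, 0, 0, 0, 1]
  ]
}}

```text
clock: 18.1
tcp_pos: [0.5, -0.0665, 0.0893]
tcp_rot: [[0.926, 0.376, -0.0], [0.376, -0.926, 0.0], [-0.0, -0.0, -1.0]]
ft_force: [-0.8, -0.3, 0.9]
opening: 0.0002
gripper_force: 0.0
```

```bash
python3 -c "
from h import *
print(arm.sign_off())"
```

```text
the job is handed in; nothing more can be done
None
```

I pressed the button to the bottom and let it up, dwelt about two seconds above the yellow bottle's red nozzle, and handed the job in at 18.1 s still pointing at the orange clip; no contact showed apart from the button press, and the verdict was not reported back.

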